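# Tip two drying tube racks back onto their bases

### The arm

A 6-joint arm with a two-finger parallel gripper is mounted at the origin on a cart in front of the work surface, level with it; the furniture and walls round the work are solid. World frame = base frame: x ahead of the robot, y to its left, z up, the work surface at z = 0. Lengths are in mm, angles in rad, forces in N, time in s.
With the tool pointing down it reaches from about 300 to 775 mm from the base axis. Payload 14.6 kg.
Tool frame: the origin (TCP) lies on the mounting face of the last link; the fingertips stand 199 mm ahead of it and the grasp point (between the pads) lies 180 mm ahead of it; z points along the fingers, y is the line along which they close (so a half turn about z gives the same grasp; the last joint's range is limited). The gripper opens to 94 mm and grips with 3 to 60 N. Pads are 16 mm wide; open, the fingers measure 119 mm over their backs; the gripper's body (75 mm by 177 mm) begins 78 mm behind the grasp point.
Start: joints at [-0.067, 0.3, 1.521, -0, 1.321, -0.067], TCP at [549.992, -0.002, 404.646] pointing down, gripper open.
Joint ranges: [-3.03, 3.03], [-0.79, 2.21], [0.23, 2.52], [-1.04, 4.18], [0, 3.07], [-2.55, 2.55]. Speed limits (rad/s): [2.22, 2.22, 2.57, 3.14, 3.14, 3.14].

### API

Orientations are given as [roll, pitch, yaw] about the fixed x, y, z axes, in that order (R = Rz(yaw) Ry(pitch) Rx(roll)).
In Python, from cell import manip gives the robot as it stands. The module is installed in compiled form; this text tells all that it offers.
- The arm moves only by the shell command python3 -m creep 'ROWS' [FORCE]. ROWS is a JSON object of lists of equal length, an entry for each row: "slide": the shift along the world's x, y, z in cm, a list of three; "turn": the turn about the world's z in rad; "claw": the opening, from 0 (shut) to 1 (fully open). A call has 1 to 8 rows; each row shifts and turns the commanded pose from where the row before left it; what a row does not reach is not made up. A row lasts 1/8 s, in which the tool goes at most 62.5 mm and 10.7 degrees, less where a joint would pass 70% of its speed; a pose out of reach is approached as far as the arm can. A call with a gripper value outside its range is refused whole. The fingers move at their own pace and stop on an object; FORCE is the grip in N (left out, the last holds). Time passes only in rows, so rows that do not move let the fingers close. It gives the time, the measured TCP pose, the force, the opening and the grip force at its end, in the units of the state.
- manip.read_state(): the state, without advancing time (a new reading comes with each control period).
- manip.camera(name): name is "scene" or "side" or "wrist"; returns (picture, depth): 480x640x3 uint8, red, green, blue; 480x640 float32, mm along the optical axis (not along the pixel's ray), 0 where there is no reading.
- manip.calibration(name): a dict with "intrinsics" (3x3 intrinsics, pixels), "k1" (the pictures are not rectified: a ray, as slopes to the right and down, at radius r is drawn at 1 + k1 r^2 times it, then the intrinsics apply), "pose" (4x4, takes a point from camera to world coordinates). Camera axes: x right, y up, looking along -z (the intrinsics and any distortion apply to the point x, -y, -z); pixel columns grow to the right and rows downward; lengths in mm; the calibration is good to about 2 mm. A picture is of the moment at which its call begins: read the wrist's pose just before it. calibration takes no time and is no camera call; for the wrist camera it gives the pose at the moment of the call.
- manip.sign_off(): hands the job in; it is judged then, once.
Trained networks look in the newest picture that a camera, given by its name, has taken for a name from the list of things; names that differ only in an ending like _2 or _b are one class to them, and where a whole thing is asked for, a point or a joint stands for the part that bears it (a point fixed in the world has none). Each returns a list of dicts, best first, with "score" (0 to 1); they miss things now and then, are a little off and sometimes report something else, mostly with a low value. They report only what shows in the picture. A call takes as long as a camera call.
- manip.cut_out(query, camera): "mask" (480x640 bool, what is visible of it) and "position" ([column, row] in pixels, amid what is visible of it).
The state is a dict: "clock": time; "joints": joint angles; "qd": joint speeds; "effort": joint torques, N m; "eef_pos": TCP position; "eef_rot": TCP orientation; "wrist_force": force on the tool from outside, world axes, zero at the start; "moment": the same for the moment, N m; "finger_gap": finger opening in mm; "finger_force": force on a finger pad.
Only numpy, scipy, OpenCV 4.12 (cv2) and the standard library are available. Lean on these libraries where they do the work, as an engineer would, in place of code of your own. Each camera call takes 0.05 s, during which the arm holds its last target. There are 200 camera calls.

### The job

The empty moulded tube rack and the grey foam tube tray have been washed and left standing on edge to dry: the rack always has its tube holes towards you, the pitted well face of the tray may look any way. With the fingertips, push each of them over the right way so that it comes down flat on its base, holes or wells upward, close to where it stood. Only push lightly: do not pinch, lift, carry or drag them away, and do not disturb the specimen cups, the bottle or the stamp that stand around them.

Things in the scene. Friction and masses are not known exactly. Their poses are not given: they have to be found in the camera images.
- grid_rack: Empty white moulded tube rack, 108 x 242 x 72 mm along its own x, y, z, about 0.17 kg. Origin: centre of its base; own z runs from base to the top with the tube holes. It starts on a long side, 108 mm tall, z level: the hole face, 72 mm from the origin along z, looks roughly to the robot. Final: z up, origin on the worktop. Limits: origin 25 mm higher, or moved 140 mm in all (tipping takes 76).
- rack_push (a point): A point on the rack's hole face, midway along it, 99 mm above the worktop at the start (9 mm below the upper edge). The face is solid as a plate. Pushed here against the way the face looks (about 1 N), the rack turns over the lower edge of its base, below its origin, and falls onto the base by itself beyond 34 degrees. Pushed low it slides; over 25 N from the fingers fails.
- foam_tray: Grey foam tube tray, solid, 155 x 155 x 42 mm along its own x, y, z, about 0.08 kg. Origin: centre of its plain smooth base; own z runs from base to the darker, pitted face of shallow wells. It starts on an edge, 155 mm tall, z level: the well face, 42 mm from the origin along z, may look any way but right. Final: z up, origin on worktop. Limits: origin 25 mm higher, or moved 170 mm in all (tipping takes 110).
- tray_push (a point): A point on the tray's well face, midway along it, 137 mm above the worktop at the start (18 mm below the upper edge). Pushed here against the way the face looks (under 1 N), the tray turns over the lower edge of its base, below its origin, and falls onto the base by itself beyond 15 degrees. Over 25 N from the fingers fails.
- cup_near: Specimen cup with a dark red lid, 53 mm across, 59 mm high, standing loose between the two racks, nearer the robot. Origin: centre of its underside. Leave it alone.
- cup_far: Specimen cup with a white lid, 53 mm across, 59 mm high, standing loose between and beyond the two racks. Origin: centre of its underside. Leave it alone.
- bottle: Brown reagent bottle, 48 mm across, 95 mm high, standing loose at the right. Origin: centre of its underside. Leave it alone.
- stamp: Wooden rubber stamp, 52 x 26 x 72 mm high, standing loose at the left. Origin: centre of its underside. Leave it alone.

How it is judged:
By the outcome, as a careful person would: the job done as asked, in the order asked, and still so for the second after the job is handed in, with the robot touching nothing.
It also fails if it takes over 43 s, if anything falls off the work surface, if the arm or the gripper's body presses on something with over 40 N, if the wrist force passes 120 N, or if a joint passes its speed limit or range.

## Working session

There is one attempt and no reset: what is moved stays moved. The work goes in short steps, Python scripts to look and compute and a shell command to move; the robot and the scene stay as the last step left them, time stands still between calls to the robot, and variables do not carry over. Pictures are saved under pics/ and viewed, at most 10 in all, crops included, and the job is handed in when it is done.

```bash
mkdir -p pics; cat > h.py <<'E'
import numpy as np, cv2
from cell import manip
def cloud(name, depth, cal=None):
    c=cal or manip.calibration(name); K=np.array(c["intrinsics"]); T=np.array(c["pose"])
    v,u=np.mgrid[0:480,0:640].astype(np.float64)
    pts=np.stack([u.ravel(),v.ravel()],1)[:,None]
    n=cv2.undistortPoints(pts,K,np.array([c["k1"],0,0,0,0.]))[:,0]
    d=depth.ravel().astype(float)
    P=np.stack([n[:,0]*d,-n[:,1]*d,-d],1)
    W=(P@T[:3,:3].T+T[:3,3]).reshape(480,640,3); W[depth<=0]=np.nan
    return W
E
cat > a.py <<'E'
from h import *
s=manip.read_state(); print(s["clock"],s["eef_pos"],s["eef_rot"])
ims=[]
for cam in("scene","side"):
    p,d=manip.camera(cam); ims.append(p); W=cloud(cam,d)
    print(cam,np.array(manip.calibration(cam)["pose"])[:3,3].round())
    for q in("grid_rack","foam_tray","cup_near","cup_far","bottle","stamp"):
        for r in manip.cut_out(q,cam)[:2]:
            if r["score"]<.3: continue
            m=cv2.erode(r["mask"].astype(np.uint8),np.ones((3,3)))>0
            X=W[m]; X=X[~np.isnan(X[:,0])]
            if len(X)<20: continue
            print(q,round(r["score"],2),[round(x) for x in r["position"]],len(X),"lo",np.percentile(X,2,0).round(),"hi",np.percentile(X,98,0).round(), "med",np.median(X,0).round())
            if q in("grid_rack","foam_tray"):
                Y=X[X[:,2]>15]; Z=np.float32(Y[:,:2]); print("  rect",cv2.minAreaRect(Z))
    cv2.imwrite(f"pics/{cam}0.png",p[:,:,::-1])
E
python3 a.py
```

```text
0.0 [5.49961532e+02 1.14268141e-03 4.04058836e+02] [-3.14038812e+00 -7.31125657e-05  1.57079426e+00]
scene [-442. -533. 1024.]
grid_rack 0.71 [220, 259] 2069 lo [413.  95.  -3.] hi [559. 387. 109.] med [447. 214.  48.]
  rect ((466.69879150390625, 213.82632446289062), (247.1113739013672, 78.68627166748047), 80.6452407836914)
foam_tray 0.93 [379, 279] 1425 lo [ 485. -250.   21.] hi [ 622. -202.  157.] med [ 504. -232.  132.]
  rect ((557.7949829101562, -221.84544372558594), (153.39230346679688, 40.33088684082031), 8.800629615783691)
cup_near 0.59 [291, 279] 273 lo [453. -20.  13.] hi [493.  16.  62.] med [464.  -4.  56.]
cup_far 0.78 [332, 232] 277 lo [699. -18.   7.] hi [741.  20.  62.] med [710.  -2.  49.]
cup_far 0.58 [153, 225] 85 lo [496. 492.   6.] hi [518. 517.  68.] med [510. 507.  15.]
bottle 0.73 [484, 334] 551 lo [ 520. -522.    8.] hi [ 550. -482.   96.] med [ 528. -503.   58.]
stamp 0.62 [153, 224] 90 lo [498. 490.   5.] hi [521. 517.  68.] med [511. 507.  15.]
side [ 338. 1105. 1040.]
grid_rack 0.91 [343, 310] 2484 lo [419.  52.  -2.] hi [519. 338. 108.] med [469. 223.  
[... 270 characters left out ...]
119384765625, 52.26264953613281), 8.3042573928833)
foam_tray 0.48 [277, 252] 193 lo [700.  -9.  10.] hi [736.  29.  62.] med [717.  19.  54.]
  rect ((720.0831909179688, 10.473386764526367), (45.697654724121094, 41.03385925292969), 52.734127044677734)
cup_near 0.6 [350, 255] 123 lo [457. -11.  12.] hi [496.  25.  63.] med [475.  11.  58.]
cup_far 0.67 [275, 250] 177 lo [703.  -6.  13.] hi [737.  29.  62.] med [719.  21.  54.]
bottle 0.58 [357, 165] 48 lo [ 534. -500.   69.] hi [ 563. -479.   98.] med [ 547. -491.   79.]
bottle 0.55 [274, 248] 181 lo [701. -14.  16.] hi [737.  29.  63.] med [718.  19.  56.]
stamp 0.77 [304, 411] 187 lo [502. 499.   9.] hi [530. 540.  72.] med [514. 525.  19.]
```

```bash
python3 - <<'E'
import cv2,numpy as np
a=cv2.imread("pics/scene0.png")[180:400,130:530];b=cv2.imread("pics/side0.png")[140:440,200:500]
cv2.imwrite("pics/c1.png",cv2.resize(a,None,fx=2,fy=2)); cv2.imwrite("pics/c2.png",cv2.resize(b,None,fx=2,fy=2))
E
```

```text
(no output)
```

View pics/c1.png

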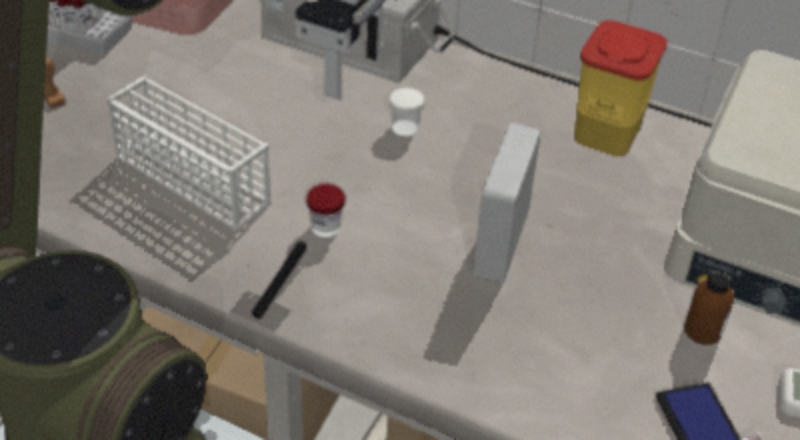

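View pics/c2.png

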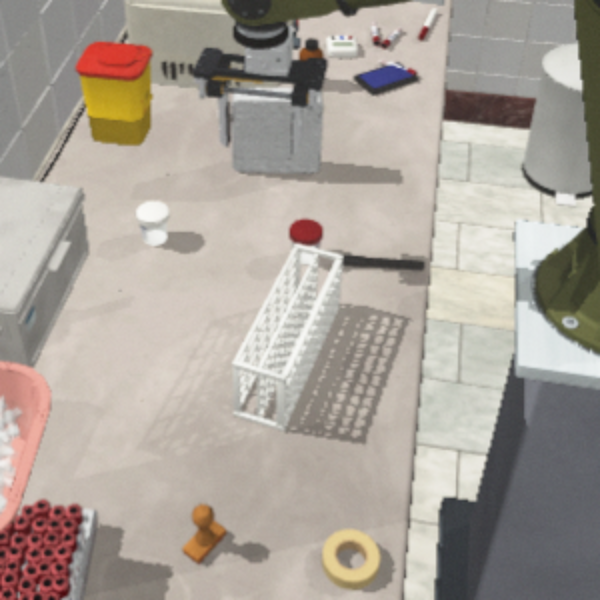

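```bash
python3 - <<'E'
import cv2,numpy as np
a=cv2.imread("pics/scene0.png")[235:325,355:410];b=cv2.imread("pics/side0.png")[170:235,300:370]
a=cv2.resize(a,(345,565),interpolation=cv2.INTER_CUBIC);b=cv2.resize(b,(450,418),interpolation=cv2.INTER_CUBIC)
c=np.zeros((565,795,3),np.uint8);c[:,:345]=a;c[:418,345:]=b
cv2.imwrite("pics/c3.png",c)
E
```

```text
(no output)
```

View pics/c3.png

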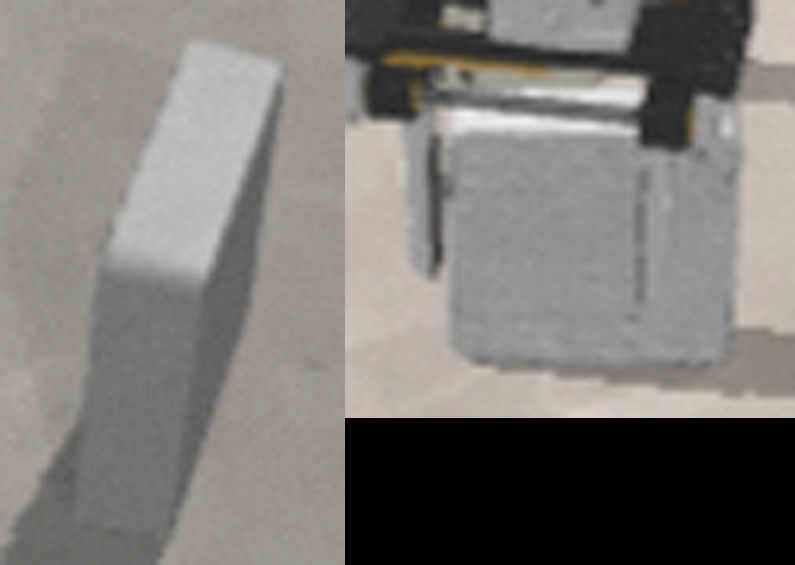

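```bash
cat > b.py <<'E'
from h import *
for cam in("scene","side"):
    p,d=manip.camera(cam); W=cloud(cam,d)
    for q in("grid_rack","foam_tray"):
        r=manip.cut_out(q,cam)[0]; X=W[r["mask"]]; X=X[~np.isnan(X[:,0])]
        h=(98,114) if q=="grid_rack" else (148,162)
        Z=np.float32(X[(X[:,2]>h[0])&(X[:,2]<h[1])][:,:2]); print(cam,q,len(Z),cv2.minAreaRect(Z),np.percentile(Z,[3,97],0).round())
p,d=manip.camera("wrist"); cv2.imwrite("pics/w0.png",p[:,:,::-1])
print(np.array(manip.calibration("wrist")["pose"]).round(2))
E
python3 b.py
```

```text
scene grid_rack 580 ((466.9442138671875, 213.48074340820312), (249.55113220214844, 77.09986877441406), 80.05599975585938) [[416.  94.]
 [515. 334.]]
scene foam_tray 633 ((560.114501953125, -220.454833984375), (148.84552001953125, 42.40052032470703), 9.032452583312988) [[ 494. -246.]
 [ 626. -198.]]
side grid_rack 620 ((466.53369140625, 214.00267028808594), (245.8430633544922, 70.4413070678711), 79.63213348388672) [[419.  96.]
 [515. 336.]]
side foam_tray 139 ((562.6248779296875, -219.20645141601562), (143.8121795654297, 52.02196502685547), 9.823333740234375) [[ 494. -244.]
 [ 630. -192.]]
[[ 1.000e+00 -0.000e+00  0.000e+00  5.505e+02]
 [-0.000e+00  9.700e-01  2.500e-01  7.289e+01]
 [-0.000e+00 -2.500e-01  9.700e-01  3.852e+02]
 [ 0.000e+00  0.000e+00  0.000e+00  1.000e+00]]
```

View pics/w0.png

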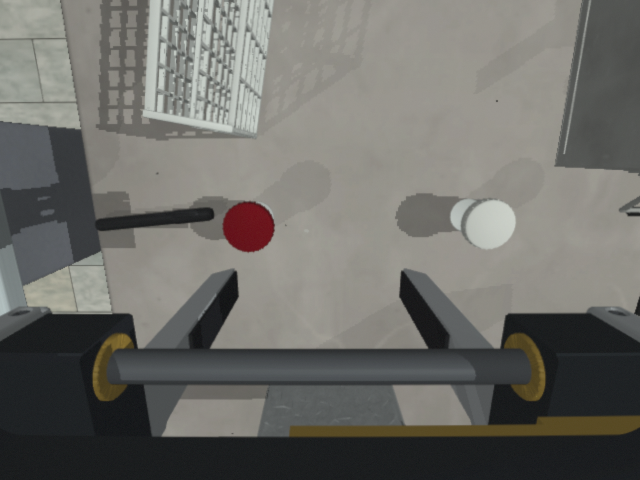

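```bash
python3 -m creep '{"slide":[[-2.1,2.9,0],[-2.1,2.9,0],[-2.1,2.9,0],[-2.1,2.9,0],[-2.1,2.9,0],[-2.0,2.8,0],[-2.0,2.8,0],[-2.0,2.7,0]],"turn":[-0.05,-0.05,-0.05,-0.02,0,0,0,0],"claw":[0,0,0,0,0,0,0,0]}' 5; python3 -m creep '{"slide":[[0,0,-3],[0,0,-3],[0,0,-3],[0,0,-2.6],[0,0,0]],"turn":[0,0,0,0,0],"claw":[0,0,0,0,0]}'
```

```text
clock: 2.05
eef_pos: [384.2, 228.8, 404.8]
eef_rot: [3.141, -0.0, 1.401]
wrist_force: [0.6, 0.0, 0.4]
finger_gap: 17.5
finger_force: 0.0
clock: 2.68
eef_pos: [384.8, 227.9, 287.6]
eef_rot: [-3.139, 0.002, 1.401]
wrist_force: [0.2, 0.5, 0.1]
finger_gap: 0.4
finger_force: 0.0
```

```bash
python3 -m creep '{"slide":[[1.0,-0.18,0],[1.0,-0.18,0],[0.5,-0.09,0.1],[0.5,-0.09,0.1],[0.4,-0.07,0.1],[0.4,-0.07,0.1],[0.4,-0.07,0.1],[0.4,-0.07,0.1]],"turn":[0,0,0,0,0,0,0,0],"claw":[0,0,0,0,0,0,0,0]}'; python3 - <<'E'
from h import *
p,d=manip.camera("side"); W=cloud("side",d); r=manip.cut_out("grid_rack","side")[0]; X=W[r["mask"]]; X=X[~np.isnan(X[:,0])]
print(np.percentile(X,[2,98],0).round()); cv2.imwrite("pics/s2.png",cv2.resize(p[150:400,200:500,::-1],None,fx=2,fy=2))
E
```

```text
clock: 3.68
eef_pos: [431.2, 219.8, 294.7]
eef_rot: [-3.142, 0.0, 1.401]
wrist_force: [-1.3, 0.7, 0.5]
finger_gap: 0.4
finger_force: 0.6
[[424.  89.  -3.]
 [531. 337. 114.]]
```

View pics/s2.png

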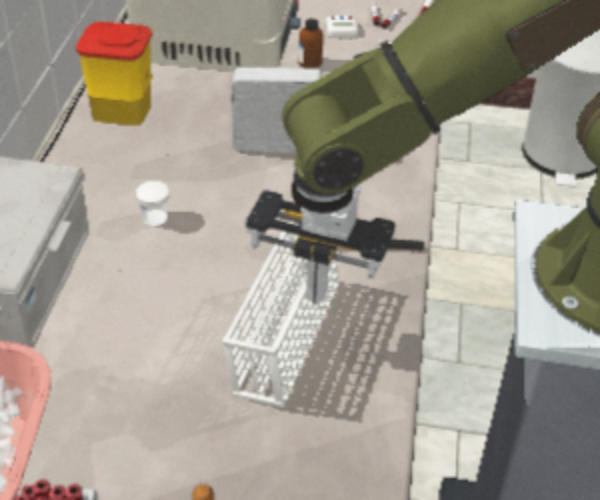

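```bash
python3 -m creep '{"slide":[[0.5,-0.09,0.1],[0.5,-0.09,0.1],[0.5,-0.09,0.1],[0.5,-0.09,0.1],[0.5,-0.09,0.1],[0.5,-0.09,0.1],[0.4,-0.07,0.1],[0.4,-0.07,0.1]],"turn":[0,0,0,0,0,0,0,0],"claw":[0,0,0,0,0,0,0,0]}'; cat > c.py <<'E'
from h import *
import sys
p,d=manip.camera("side"); W=cloud("side",d)
for q in sys.argv[2:]:
    r=manip.cut_out(q,"side")[0]; X=W[r["mask"]]; X=X[~np.isnan(X[:,0])]
    print(q,np.percentile(X,[2,98],0).round().tolist())
cv2.imwrite(f"pics/{sys.argv[1]}.png",cv2.resize(p[120:420,190:530,::-1],None,fx=2,fy=2))
E
python3 c.py s3 grid_rack
```

```text
clock: 4.78
eef_pos: [469.2, 212.9, 302.7]
eef_rot: [-3.142, 0.0, 1.401]
wrist_force: [-0.0, -0.6, -0.2]
finger_gap: 0.2
finger_force: 0.0
grid_rack [[434.0, 68.0, -3.0], [565.0, 333.0, 125.0]]
```

```bash
python3 -m creep '{"slide":[[0.5,-0.09,0.1],[0.5,-0.09,0.1],[0.4,-0.07,0.1],[0.4,-0.07,0.1],[0,0,0],[0,0,0]],"turn":[0,0,0,0,0,0],"claw":[0,0,0,0,0,0]}'; python3 c.py s4 grid_rack
```

```text
clock: 5.62
eef_pos: [486.9, 209.8, 306.6]
eef_rot: [-3.141, 0.0, 1.401]
wrist_force: [0.6, 0.4, -0.5]
finger_gap: 0.3
finger_force: 0.0Traceback (most recent call last):
  File "c.py", line 5, in <module>
    r=manip.cut_out(q,"side")[0]; X=W[r["mask"]]; X=X[~np.isnan(X[:,0])]
      ~~~~~~~~~~~~~~~~~~~~~~~^^^
IndexError: list index out of range
```

```bash
python3 -m creep '{"slide":[[0,0,4],[0,0,4],[0,0,4],[0.9,-4,0],[0.9,-4,0],[0.9,-4,0],[0.9,-4,0],[0.9,-4,0]],"turn":[0,0,0,0,0,0,0,0],"claw":[0,0,0,0,0.5,1,1,1]}';python3 -m creep '{"slide":[[0.9,-4,0],[0.9,-4,0],[0.9,-4,0],[0,0,0]],"turn":[0.05,0.06,0.06,0],"claw":[1,1,1,1]}'; python3 c.py s5 grid_rack; python3 - <<'E'
from h import *
p,d=manip.camera("wrist"); cv2.imwrite("pics/w5.png",p[:,:,::-1])
E
```

```text
clock: 6.72
eef_pos: [532.0, 8.5, 426.7]
eef_rot: [3.141, -0.0, 1.401]
wrist_force: [0.8, 0.1, -0.4]
finger_gap: 36.7
finger_force: 0.0
clock: 7.22
eef_pos: [559.1, -112.3, 426.2]
eef_rot: [-3.141, 0.0, 1.569]
wrist_force: [-1.1, 1.0, 0.7]
finger_gap: 77.3
finger_force: 0.0
grid_rack [[488.0, 42.0, -3.0], [622.0, 323.0, 75.0]]
```

View pics/s5.png

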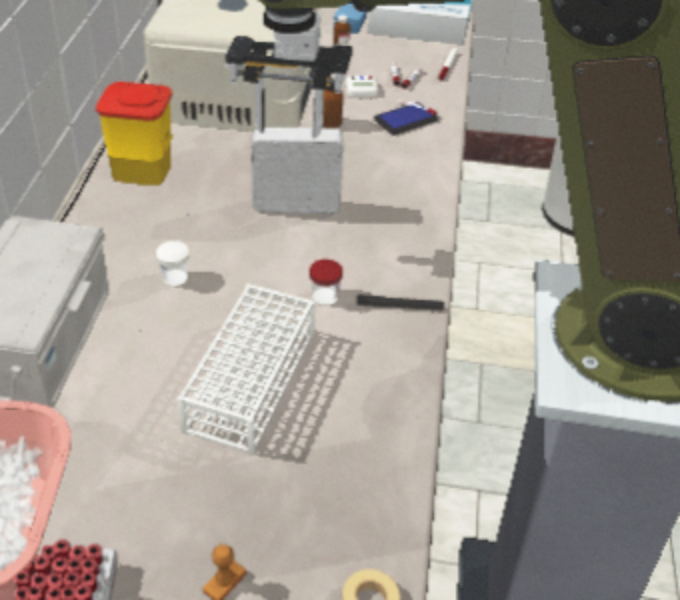

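View pics/w5.png

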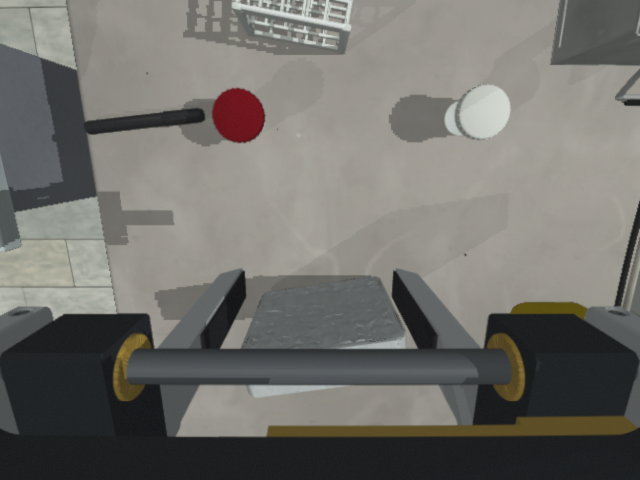

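```bash
python3 - <<'E'
import cv2
p=cv2.imread("pics/w5.png")[265:400,235:415]
g=cv2.normalize(cv2.resize(p,None,fx=4,fy=4,interpolation=cv2.INTER_CUBIC),None,0,255,cv2.NORM_MINMAX);cv2.imwrite("pics/w5c.png",g)
E
```

```text
(no output)
```

View pics/w5c.png

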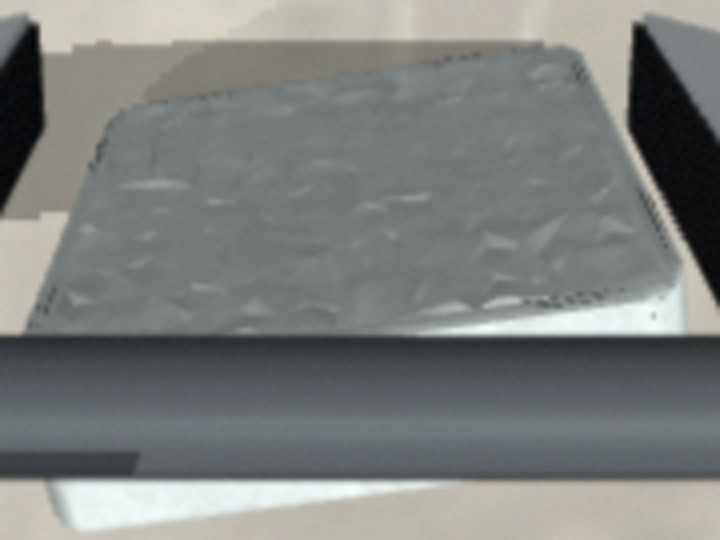

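```bash
python3 -m creep '{"slide":[[-0.5,-1.5,0],[-0.4,-1.4,0],[0,-1.4,0],[0,0,-2.4],[0,0,-2.4],[0,0,-2.4],[0,0,-2.5],[0,0,0]],"turn":[0.08,0.08,0,0,0,0,0,0],"claw":[0,0,0,0,0,0,0,0]}';python3 -m creep '{"slide":[[0.16,-1,0],[0.16,-1,0],[0.08,-0.5,0],[0.08,-0.5,0],[0.06,-0.4,0],[0.06,-0.4,0],[0.06,-0.4,0],[0.06,-0.4,0]],"turn":[0,0,0,0,0,0,0,0],"claw":[0,0,0,0,0,0,0,0]}'; python3 c.py s6 foam_tray
```

```text
clock: 8.38
eef_pos: [550.0, -152.8, 328.3]
eef_rot: [-3.139, -0.001, 1.73]
wrist_force: [-0.1, 0.2, -0.1]
finger_gap: 16.1
finger_force: 0.0
clock: 9.38
eef_pos: [557.2, -199.4, 329.7]
eef_rot: [3.142, -0.0, 1.731]
wrist_force: [-1.0, 0.6, 0.4]
finger_gap: 0.6
finger_force: 0.1
foam_tray [[488.0, -242.0, 7.0], [633.0, -191.0, 157.0]]
```

```bash
python3 -m creep '{"slide":[[0.08,-0.5,0],[0.08,-0.5,0],[0.08,-0.5,0],[0.08,-0.5,0],[0.08,-0.5,0],[0.08,-0.5,0],[0.06,-0.4,0],[0.06,-0.4,0]],"turn":[0,0,0,0,0,0,0,0],"claw":[0,0,0,0,0,0,0,0]}';python3 -m creep '{"slide":[[0.06,-0.4,0],[0,0,0],[0,0,0],[0,0,0],[0,0,0]],"turn":[0,0,0,0,0],"claw":[0,0,0,0,0]}'; python3 c.py s7 foam_tray
```

```text
clock: 10.48
eef_pos: [563.2, -237.5, 329.6]
eef_rot: [-3.142, -0.0, 1.731]
wrist_force: [-0.5, 0.1, -0.5]
finger_gap: 0.5
finger_force: 0.0
clock: 11.1
eef_pos: [563.8, -241.1, 329.7]
eef_rot: [3.142, 0.0, 1.731]
wrist_force: [0.3, -0.3, -0.8]
finger_gap: 0.6
finger_force: 0.0
foam_tray [[498.0, -390.0, 3.0], [650.0, -237.0, 47.0]]
```

Tray is down flat. Retreat and check everything.

```bash
python3 -m creep '{"slide":[[0,0,4],[0,0,4],[0,3,2],[0,4,0],[0,4,0],[0,4,0],[0,0,0],[0,0,0]],"turn":[0,0,0,0,0,0,0,0],"claw":[0,0,0,0,0,0,0,0]}'; python3 a.py; python3 c.py s8 foam_tray
```

```text
clock: 12.2
eef_pos: [563.8, -91.7, 429.7]
eef_rot: [3.142, 0.0, 1.731]
wrist_force: [0.8, 1.0, 0.4]
finger_gap: 0.4
finger_force: 0.0
12.2 [563.80991954 -91.68210056 429.69784954] [3.14154738e+00 2.33637894e-04 1.73087603e+00]
scene [-442. -533. 1024.]
grid_rack 0.85 [248, 243] 2463 lo [485.  78.  -2.] hi [649. 334.  76.] med [549. 190.  40.]
  rect ((554.3902587890625, 198.00843811035156), (245.6750030517578, 111.18948364257812), 78.8194351196289)
foam_tray 0.62 [416, 304] 2869 lo [ 496. -396.    8.] hi [ 648. -248.   46.] med [ 555. -324.   41.]
  rect ((576.040771484375, -320.4248046875), (158.82101440429688, 151.69406127929688), 9.536317825317383)
cup_near 0.59 [293, 281] 314 lo [453. -22.  10.] hi [492.  18.  62.] med [465.  -5.  56.]
cup_far 0.79 [333, 230] 238 lo [698. -18.  12.] hi [739.  21.  63.] med [709.  -1.  55.]
bottle 0.68 [484, 332] 525 lo [ 520. -522.    8.] hi [ 548. -483.   96.] med [ 528. -503.   59.]
side [ 338. 1105. 1040.]
grid_rack 0.83 [315, 305] 2006 lo [500.  75.  -2.] hi [616. 324.  75.] med [555. 215.  61.]
  rect ((554.0703125, 199.4984588623047), (245
[... 165 characters left out ...]
(575.7064819335938, -319.47052001953125), (151.79795837402344, 163.72036743164062), 10.107583045959473)
cup_near 0.79 [350, 258] 222 lo [456. -15.  10.] hi [493.  26.  62.] med [475.  15.  54.]
cup_near 0.58 [275, 250] 210 lo [700. -12.   9.] hi [737.  29.  63.] med [717.  17.  54.]
cup_far 0.63 [274, 248] 218 lo [700. -13.  14.] hi [740.  29.  63.] med [719.  17.  55.]
cup_far 0.6 [353, 256] 222 lo [458. -15.   8.] hi [494.  26.  62.] med [475.  16.  54.]
bottle 0.58 [358, 173] 162 lo [ 524. -497.   10.] hi [ 562. -471.   90.] med [ 543. -483.   53.]
stamp 0.52 [302, 408] 264 lo [498. 499.   9.] hi [531. 540.  72.] med [513. 523.  19.]
foam_tray [[498.0, -392.0, 4.0], [651.0, -236.0, 46.0]]
```

View pics/s8.png

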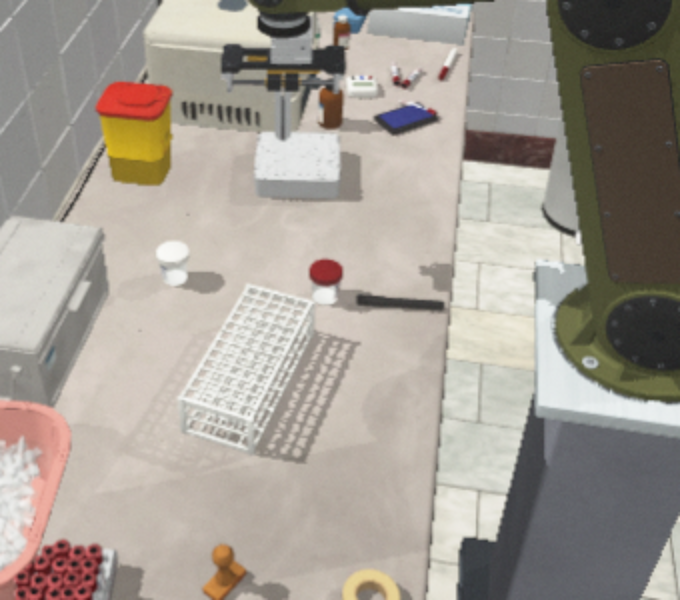

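The picture shows the tray flat with its pitted wells up at (298,165). The rack is flat with its holes up at (250,365), and the cups, bottle and stamp have not moved.

```bash
python3 -c "from cell import manip; print(manip.sign_off())"
```

```text
the job is handed in; nothing more can be done
None
```

I pushed the rack over first, then the tray. Both now lie flat close to where they stood, holes and wells up, the cups, bottle and stamp are where they were, and the job is handed in.

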